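# Finish the crosswise drying rack and lay the brush on it

## Robot

A 6-joint arm with a two-finger parallel gripper is mounted at the origin on the work surface. World frame = base frame: x ahead of the robot, y to its left, z up, the work surface at z = 0. Lengths are in mm, angles in rad, forces in N, time in s.
With the tool pointing down it reaches from about 300 to 775 mm from the base axis. Payload 14.6 kg.
Tool frame: the origin (TCP) lies at the very end of the fingers, on their centre line; the grasp point (between the pads) lies 19 mm behind it; z points along the fingers, y is the line along which they close (so a half turn about z gives the same grasp; the last joint's range is limited). The gripper opens to 85 mm and grips with 20 to 120 N. Pads are 22 mm wide; open, the fingers measure 114 mm over their backs; the gripper's body (76 mm by 85 mm) begins 54 mm behind the grasp point. The pads swing forward as they close: fully open they stand 13 mm farther back than shut.
Start: joints at [1.065, 0.3, 1.521, -0, 1.321, -0.067], TCP at [233.666, 497.885, 231.281] pointing down, gripper open.
Joint ranges: [-3.03, 3.03], [-0.79, 2.21], [0.23, 2.52], [-1.04, 4.18], [0, 3.07], [-2.55, 2.55]. Speed limits (rad/s): [2.22, 2.22, 2.57, 3.14, 3.14, 3.14].

## Interface

Orientations are given as a rotation vector (axis times angle).
In Python, from bench import * gives the robot as it stands.
- The arm moves only by the tool play_rows, never from a script. Its argument "moves" is one flat list of numbers, 5 for each row, row after row: the opening, from 0 (shut) to 1 (fully open), then the shift along the tool's x, y, z in mm, then the turn about the tool's z in rad. A call has exactly 5 rows; each row is the pose to reach, as a shift and turn from the pose commanded when the call began, along the tool's axes at that moment; what a row does not reach only later rows make up. A row lasts 1/12 s, in which the tool goes at most 41.7 mm and 7.16 degrees, less where a joint would pass 70% of its speed; a pose out of reach is approached as far as the arm can. A call with a gripper value outside its range is refused whole. The fingers move at their own pace and stop on an object; "grip_force" is the grip in N (left out, the last holds). Time passes only in rows, so rows that repeat a pose let the fingers close, or fill a call up. It gives the time, the measured TCP pose, the force, the opening and the grip force at its end, in the units of the state.
- get_state(): the state, without advancing time (a new reading comes with each control period).
- capture(name): name is "side" or "top"; returns the picture (480x640x3 uint8, blue, green, red); there is no depth.
- calibration(name): a dict with "fx", "fy", "cx", "cy" (pixels), "R" (3x3) and "t" (3): a world point X has camera coordinates R X + t. Camera axes: x right, y down, z forward; pixel columns grow to the right and rows downward; lengths in mm; the calibration is good to about 2 mm. A picture is of the moment at which its call begins. calibration takes no time and is no camera call.
- sign_off(): hands the job in; it is judged then, once.
Trained networks look in the newest picture that a camera, given by its name, has taken for a name from the list of things; names that differ only in an ending like _2 or _b are one class to them, and where a whole thing is asked for, a point or a joint stands for the part that bears it (a point fixed in the world has none). Each returns a list of dicts, best first, with "confidence" (0 to 1); they miss things now and then, are a little off and sometimes report something else, mostly with a low value. They report only what shows in the picture. A call takes as long as a camera call. They do not tell look-alikes from the thing itself.
- look_for(name, camera): "point" ([column, row] in pixels, amid what is visible of it).
- silhouettes(name, camera): "mask" (480x640 bool, what is visible of it) and "point" ([column, row] in pixels, amid what is visible of it).
- tip_of(name, camera): "point" ([column, row] in pixels: a listed point, or the origin of a listed thing).
The state is a dict: "t": time; "q": joint angles; "qd": joint speeds; "tau": joint torques, N m; "position": TCP position; "ee_rot": TCP orientation; "ft_force": force on the tool from outside, world axes, zero at the start; "ft_torque": the same for the moment, N m; "opening": finger opening in mm; "gripper_force": force on a finger pad.
Only numpy, scipy, OpenCV 4.12 (cv2) and the standard library are available. Lean on these libraries where they do the work, as an engineer would, in place of code of your own. Each camera call takes 0.05 s, during which the arm holds its last target. There are 200 camera calls.

## Task

Finish the drying rack: lay one loose slat across the stand's two rails as the mirror match of the slat already lying there, then lay the other two slats crosswise on that pair, one directly above each rail, every slat flat, square and centred on the stand. Then rest the pebble-shaped silicone brush flat on the middle of the top pair, its length reaching across both slats. Leave the other things on the table where they are.

Things in the scene. Friction and masses are not known exactly. Their poses are not given: they have to be found in the camera images.
- stand: Drying stand fixed to the table: a flat white 150 x 150 x 6 mm drip tray carrying two fixed bamboo rails, each 140 x 24 x 18 mm, that run along the stand's x axis with their centrelines at y = +38 and -38 mm. Origin at the centre of the tray's underside on the table, z up; rail tops 24 mm above it. It does not move.
- laid_slat: Loose bamboo slat, a plain bar 140 (its x) x 24 (its y) x 18 mm (its z), about 40 g; origin at its centre, 9 mm above the surface it lies flat on. This one already lies across the two rails, its length along the stand's y axis, its centre at about x = +38 mm, y = 0, z = 33 mm in the stand's frame. Nothing holds it but its weight.
- pebble_brush: Smooth grey pebble-shaped silicone brush (rigid), an oval 92 (its x) x 57 (its y) x 34 mm tall (its z), about 90 g, lying flat on the table. Origin at the centre of its flat underside; its sides are vertical from 6 to 24 mm above it, the underside's edge is rounded by 4 mm.
- slat1: Loose bamboo slat, a plain bar 140 (its x) x 24 (its y) x 18 mm (its z), about 40 g; origin at its centre, 9 mm above the surface it lies flat on. It lies flat on the table to the left or right of the stand; the three are alike and any may go anywhere.
- slat2: Loose bamboo slat, a plain bar 140 (its x) x 24 (its y) x 18 mm (its z), about 40 g; origin at its centre, 9 mm above the surface it lies flat on. It lies flat on the table to the left or right of the stand; the three are alike and any may go anywhere.
- slat3: Loose bamboo slat, a plain bar 140 (its x) x 24 (its y) x 18 mm (its z), about 40 g; origin at its centre, 9 mm above the surface it lies flat on. It lies flat on the table to the left or right of the stand; the three are alike and any may go anywhere.
- canister: Closed mint flip-top canister, 79 mm across, 121 mm tall, standing beyond the stand; origin at the centre of its underside. Not part of the job.
- comb: Chrome rake comb with a black handle lying flat near the robot, about 135 x 85 x 10 mm, handle towards its -x; origin on its underside where handle meets head. Not part of the job.
- bristle_brush: Bamboo-handled bristle brush lying bristles down at the far left, about 183 x 50 x 27 mm, handle towards its -x; origin at its underside. Not part of the job.
- bowl: White ceramic bowl, 100 mm across, 45 mm tall, beyond the stand; origin at the centre of its underside. Not part of the job.
- treat_jar: Clear jar with a metal cap, 68 mm across, 85 mm tall, beyond the stand on the right; origin at the centre of its underside. Not part of the job.
- spool_toy: Small wooden spool toy standing to the right of the stand, 44 mm across, 40 mm tall; origin at the centre of its underside. Not part of the job.
- lint_roller: White lint roller lying to the left of the stand, 38 mm thick, 120 mm long along its y (handle towards +y); origin on its underside below the roll's centre. Not part of the job.
Mind the look-alikes: they are no part of the job. What is shaped like the slat1 but blue or red is not meant.

How it is judged:
By the outcome, as a careful person would: the job done as asked, in the order asked, and still so for the second after the job is handed in, with the robot touching nothing.
It also fails if it takes over 72 s, if anything falls off the work surface, if the arm or the gripper's body presses on something with over 40 N, if the wrist force passes 120 N, or if a joint passes its speed limit or range.

## Working session

There is one attempt and no reset: what is moved stays moved. The work goes in short steps, Python scripts to look and compute and a tool call to move; the robot and the scene stay as the last step left them, time stands still between calls to the robot, and variables do not carry over. Pictures are saved under pics/ and viewed, at most 10 in all, crops included, and the job is handed in when it is done.

Besides the shell and the picture viewer there is one more tool, called by a JSON object that holds its "op" and its "data", one argument or row to a line. play_rows: Moves the arm, as the interface text tells. Its arguments: {"type":"object","properties":{"moves":{"type":"array"},"grip_force":{"type":"number"}},"required":["moves"]}

```bash
ls; mkdir -p pics; python3 - <<'E'
from bench import *
import cv2
for n in("top","side"):
    cv2.imwrite(f"pics/{n}0.png",capture(n)); c=calibration(n); print(n,c)
    for o in ("stand","laid_slat","slat1","pebble_brush"):
        print(o,[(round(d["confidence"],2),[round(float(v)) for v in d["point"]]) for d in silhouettes(o,n)])
s=get_state();print(s)
E
```

```text
pics
top {'fx': 513.7269237023576, 'fy': 513.7269237023576, 'cx': 307.0295791046099, 'cy': 232.90378835748922, 'R': array([[ 0.00172089, -0.99991616,  0.01283377],
       [-0.99451391, -0.0030536 , -0.10455983],
       [ 0.10459025, -0.01258343, -0.99443579]]), 't': array([  58.87436805,  492.77715482, 1284.98733201])}
stand [(0.93, [338, 213])]
laid_slat [(0.74, [335, 188])]
slat1 [(0.95, [468, 237]), (0.71, [227, 177]), (0.71, [195, 350]), (0.71, [126, 318]), (0.64, [303, 283]), (0.61, [185, 256])]
pebble_brush [(0.78, [419, 193])]
side {'fx': 578.5109291508934, 'fy': 578.5109291508934, 'cx': 308.825159653505, 'cy': 246.23973002220401, 'R': array([[ 0.97973972, -0.1996163 , -0.01622987],
       [-0.11733895, -0.50645853, -0.85424313],
       [ 0.16230109,  0.83884033, -0.5196203 ]]), 't': array([-480.21694571,  161.99767345, 1227.93334069])}
stand [(0.84, [337, 295])]
laid_slat [(0.77, [361, 279])]
slat1 [(0.97, [343, 225]), (0.75, [246, 279]), (0.69, [204, 199]), (0.67, [261, 217]), (0.65, [176, 230]), (0.61, [346, 404])]
pebble_brush [(0.95, [382, 346]), (0.27, [269, 351])]
{'t': 0.5, 'q': array([ 1.06540245e+00,  2.99903409e-01,  1.52101155e+00,  6.55902461e-06,
        1.32070225e+00, -6.66072755e-02]), 'qd': array([-4.42472196e-05, -1.89795706e-03, -2.65388380e-03, -1.04542542e-03,
       -1.44169085e-03,  8.52038151e-04]), 'tau': array([-1.99482351e-04, -5.43025661e+01, -3.61795986e+01, -6.37306289e-05,
        7.85917418e-04,  1.67645055e-05]), 'position': array([233.66052786, 497.88224797, 231.27381802]), 'ee_rot': array([-6.83728047e-01, -3.06627437e+00,  3.41959286e-05]), 'ft_force': array([-0.11458767,  0.20798501,  0.33416402]), 'ft_torque': array([-0.04376269, -0.00207072, -0.02899615]), 'gripper_force': 0.0, 'opening': 85.31958073154105}
```

View pics/top0.png

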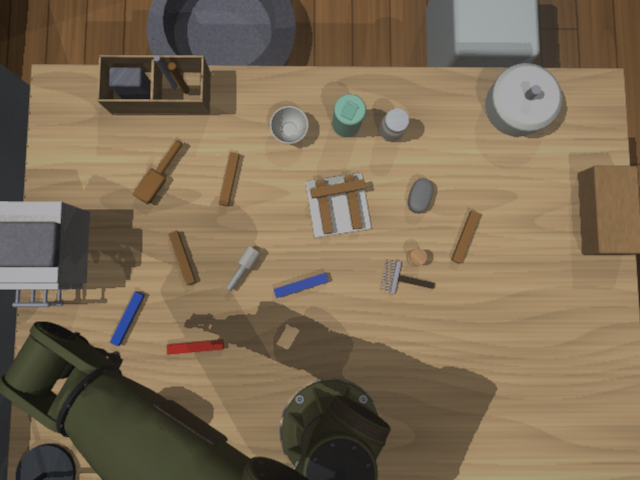

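View pics/side0.png

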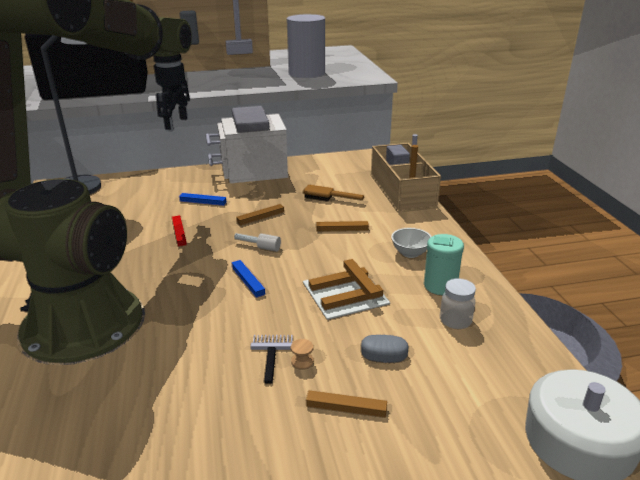

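The top view shows the brown slats at (229,178), (183,257) and (466,237). The stand is at (338,205) with the laid slat on its far side, and the pebble brush is at (420,195). The blue and red bars are decoys. The side view agrees. Next I fit poses to the masks.

```bash
cat > h.py <<'E'
from bench import *
import numpy as np, cv2
from scipy.optimize import minimize
from scipy.spatial import ConvexHull
S=4
def box(l,w,z0,z1,cx=0,cy=0):
    return np.array([[cx+a*l/2,cy+b*w/2,z] for a in(-1,1) for b in(-1,1) for z in(z0,z1)])
def proj(c,P):
    X=P@c["R"].T+c["t"]; return np.c_[c["fx"]*X[:,0]/X[:,2]+c["cx"],c["fy"]*X[:,1]/X[:,2]+c["cy"]]
def unproj(c,px,z):
    d=c["R"].T@np.array([(px[0]-c["cx"])/c["fx"],(px[1]-c["cy"])/c["fy"],1]); o=-c["R"].T@c["t"]
    return (o+d*(z-o[2])/d[2])[:2]
def pose(P,p):
    c,s=np.cos(p[2]),np.sin(p[2]); return np.c_[c*P[:,0]-s*P[:,1]+p[0],s*P[:,0]+c*P[:,1]+p[1],P[:,2]]
def render(c,parts,p):
    m=np.zeros((480*S,640*S),np.uint8)
    for P in parts:
        q=proj(c,pose(P,p)); h=q[ConvexHull(q).vertices]
        cv2.fillConvexPoly(m,np.round(((h+.5)*S-.5)*16).astype(np.int32),1,shift=4)
    return cv2.resize(m.astype(np.float32),(640,480),interpolation=cv2.INTER_AREA)
def fit(parts,masks,p0):
    """masks: {cam: bool mask}; returns x,y,yaw"""
    cal={n:calibration(n) for n in masks}
    f=lambda p:sum(np.abs(render(cal[n],parts,p)-m).sum()/m.sum() for n,m in masks.items())
    best=None
    p=np.array(p0,float)
    for sc in (1,.4,.2):
        sim=np.array([p,p+[12*sc,0,0],p+[0,12*sc,0],p+[0,0,.2*sc]])
        r=minimize(f,p,method="Nelder-Mead",options=dict(initial_simplex=sim,xatol=.05,fatol=1e-4)); p=r.x
    return p,r.fun
def near(n,cam,px,r=15):
    ds=[d for d in silhouettes(n,cam) if np.hypot(*(np.array(d["point"])-px))<r]
    return ds[0]["mask"].astype(np.float32) if ds else None
SLAT=[box(140,24,0,18)]
a=np.linspace(0,2*np.pi,48,endpoint=False)
PEB=[np.vstack([np.c_[46*k*np.cos(a),28.5*k*np.sin(a),0*a+z] for k,z in((.9,0),(1,6),(1,24),(.6,34))])]
STAND=[box(150,150,0,6),box(140,24,6,24,0,38),box(140,24,6,24,0,-38)]
def yaw0(c,m,z):
    ys,xs=np.nonzero(m); (q,v)=cv2.PCACompute(np.c_[xs,ys].astype(np.float32),None)
    A=unproj(c,q[0]-20*v[0],z);B=unproj(c,q[0]+20*v[0],z); d=B-A
    return [*((A+B)/2),np.arctan2(d[1],d[0])]
E
cat > m.py <<'E'
from h import *
for n in("top","side"): capture(n)
ct,cs=calibration("top"),calibration("side")
jobs=[("A","slat1",(227,177),(343,225),SLAT,9),("B","slat1",(185,256),(261,217),SLAT,9),("C","slat1",(468,237),(346,404),SLAT,9),("peb","pebble_brush",(419,193),(382,346),PEB,15),("laid","laid_slat",(335,188),(361,279),[box(140,24,24,42)],33)]
keep={}
for k,n,pt,ps,parts,z in jobs:
    t,s=near(n,"top",pt),near(n,"side",ps)
    p0=yaw0(ct,t,z) if t is not None else None
    M={c:m for c,m in(("top",t),("side",s)) if m is not None}; keep[k]=M
    for sub in (M,{"top":t},{"side":s}):
        if t is not None and s is not None: p,e=fit(parts,sub,p0); print(k,list(sub),np.round(p,3),round(e,3))
    pl=p
M={}
for c,px in(("top",(338,213)),("side",(337,295))):
    M[c]=np.maximum(near("stand",c,px),keep["laid"][c])
p0=[*unproj(ct,(338,205),6),.1]
fp=STAND+[box(24,140,24,42,38,0)]
for sub in (M,{"top":M["top"]},{"side":M["side"]}):
    p,e=fit(fp,sub,p0); print("stand",list(sub),np.round(p,3),round(e,3))
E
python3 m.py
```

```text
A ['top', 'side'] [634.892 263.907   2.943] 0.245
A ['top'] [636.873 262.731   2.947] 0.099
A ['side'] [634.612 265.673   2.908] 0.07
B ['top', 'side'] [429.979 379.883  -2.78 ] 0.262
B ['top'] [431.793 379.635  -2.792] 0.129
B ['side'] [429.022 381.424  -2.802] 0.09
C ['top', 'side'] [ 485.679 -350.034    2.754] 0.159
C ['top'] [ 485.706 -350.601    2.758] 0.072
C ['side'] [ 484.616 -349.224    2.748] 0.075
peb ['top', 'side'] [ 592.354 -232.774    2.879] 0.178
peb ['top'] [ 594.499 -234.881    2.866] 0.059
peb ['side'] [ 591.387 -230.492    2.884] 0.054
laid ['top', 'side'] [606.667 -16.034  -1.395] 0.279
laid ['top'] [608.12  -19.48   -1.401] 0.156
laid ['side'] [605.198 -16.829  -1.396] 0.076
stand ['top', 'side'] [ 5.69279e+02 -2.09580e+01  1.68000e-01] 0.1
stand ['top'] [ 5.6999e+02 -2.1305e+01  1.6500e-01] 0.029
stand ['side'] [ 5.68181e+02 -1.84110e+01  1.63000e-01] 0.06
```

```bash
cat > plan.py <<'E'
from h import *
from scipy.spatial.transform import Rotation as Ro
ST=np.array([569.2,-20.0,.167])
def onstand(x,y): c,s=np.cos(ST[2]),np.sin(ST[2]); return ST[0]+c*x-s*y, ST[1]+s*x+c*y
def cur():
    s=get_state(); M=Ro.from_rotvec(s["ee_rot"]).as_matrix(); return [*s["position"],np.arctan2(M[1,0],M[0,0])]
def plan(*wps):
    """waypoints x,y,z,psi -> per-call totals dx,dy,dz,turn in tool axes"""
    p=np.array(cur()); print("from",np.round(p,3))
    for w in wps:
        w=np.array([p[i] if v is None else v for i,v in enumerate(w)],float)
        w[3]=p[3]+(w[3]-p[3]+np.pi)%(2*np.pi)-np.pi if abs(w[3]-p[3])>np.pi else w[3]
        n=int(max(1,np.ceil(np.linalg.norm(w[:3]-p[:3])/190),np.ceil(abs(w[3]-p[3])/.58)))
        for k in range(n,0,-1):
            d=(w-p)/k; c,s=np.cos(p[3]),np.sin(p[3])
            o=[round((c*d[0]+s*d[1])*2)/2,round((s*d[0]-c*d[1])*2)/2,round(-d[2]*2)/2,round(-d[3],2)]
            p=p+[c*o[0]+s*o[1],s*o[0]-c*o[1],-o[2],-o[3]]
            print(o,"->",np.round(p,2))
E
python3 - <<'E'
from plan import *
plan((635.5,264.3,110,2.94),(None,None,3,None))
E
```

```text
from [233.676 497.882 231.283   2.703]
[-154.5, -13.5, 40.5, np.float64(-0.08)] -> [367.8  420.01 190.78   2.78]
[-152.5, -26.0, 40.5, np.float64(-0.08)] -> [501.45 342.11 150.28   2.86]
[-150.5, -38.0, 40.5, np.float64(-0.08)] -> [635.68 264.16 109.78   2.94]
[0.0, 0.0, 107.0, np.float64(-0.0)] -> [635.68 264.16   2.78   2.94]
```

{"op": "play_rows", "data": {
  "moves": [0.6,-31,-3,8,-0.02,0.6,-62,-5,16,-0.03,0.6,-93,-8,24,-0.05,0.6,-124,-11,32,-0.06,0.6,-154.5,-13.5,40.5,-0.08],
  "grip_force": 40
}}

```text
t: 1.62
position: [369.0, 419.1, 190.6]
ee_rot: [0.56, 3.091, 0.0]
ft_force: [0.0, 0.4, -1.0]
opening: 51.3
gripper_force: 0.0
```

{"op": "play_rows", "data": {
  "moves": [0.6,-30,-5,8,-0.02,0.6,-61,-10,16,-0.03,0.6,-91,-16,24,-0.05,0.6,-122,-21,32,-0.06,0.6,-152.5,-26,40.5,-0.08]
}}

```text
t: 2.03
position: [502.8, 341.1, 150.0]
ee_rot: [0.436, 3.111, 0.0]
ft_force: [0.0, 0.2, -0.0]
opening: 51.0
gripper_force: 0.0
```

{"op": "play_rows", "data": {
  "moves": [0.6,-35,-9,10,-0.02,0.6,-70,-18,20,-0.04,0.6,-105,-27,30,-0.06,0.6,-150.5,-38,40.5,-0.08,0.6,-150.5,-38,40.5,-0.08]
}}

```text
t: 2.45
position: [639.0, 259.9, 107.2]
ee_rot: [-0.316, -3.124, 0.002]
ft_force: [-0.3, 0.4, -1.5]
opening: 51.5
gripper_force: 0.0
```

```bash
python3 - <<'E'
from plan import *
print(get_state()["opening"],get_state()["t"])
plan((635.5,264.3,60,2.94),(None,None,3,None))
cv2.imwrite("pics/a1.png",capture("side")[150:310,250:450].repeat(3,0).repeat(3,1))
E
```

```text
51.537681266537724 2.45
from [639.023 259.94  107.221   2.94 ]
[4.5, 3.5, 47.0, np.float64(0.0)] -> [635.31 264.27  60.22   2.94]
[0.0, 0.0, 57.0, np.float64(-0.0)] -> [635.31 264.27   3.22   2.94]
```

View pics/a1.png

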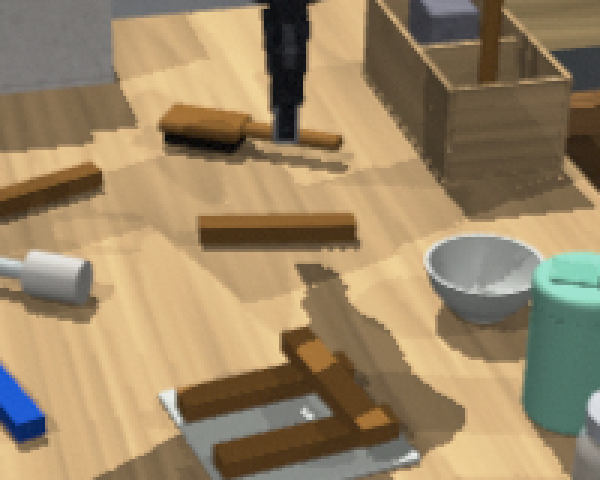

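{"op": "play_rows", "data": {
  "moves": [0.6,0,0,12,0,0.6,0,0,24,0,0.6,0,0,36,0,0.6,0,0,47,0,0.6,0,0,47,0]
}}

```text
t: 2.92
position: [633.8, 264.5, 59.6]
ee_rot: [-0.31, -3.122, 0.003]
ft_force: [-1.1, -0.1, -1.4]
opening: 51.3
gripper_force: 0.0
```

```bash
python3 - <<'E'
from plan import *
capture("top");capture("side")
plan((635.5,264.3,3,2.94))
E
```

```text
from [635.199 264.62   62.423   2.943]
[-0.5, -0.5, 59.5, np.float64(0.0)] -> [635.59 264.03   2.92   2.94]
```

{"op": "play_rows", "data": {
  "moves": [0.6,0,0,18,0,0.6,0,0,36,0,0.6,0,0,50,0,0.6,0,0,58,0,0.6,0,0,59.5,0]
}}

```text
t: 3.43
position: [635.1, 264.1, 1.9]
ee_rot: [-0.311, -3.124, 0.001]
ft_force: [-0.4, -0.6, 0.4]
opening: 51.4
gripper_force: 0.0
```

{"op": "play_rows", "data": {
  "moves": [0.6,0,0,0,0,0,0,0,0,0,0,0,0,0,0,0,0,0,0,0,0,0,0,0,0]
}}

```text
t: 3.85
position: [636.3, 264.4, 4.6]
ee_rot: [0.312, 3.124, 0.001]
ft_force: [-0.4, 0.6, 5.7]
opening: 23.2
gripper_force: 40.5
```

{"op": "play_rows", "data": {
  "moves": [0,0,0,0,0,0,0,0,0,0,0,0,0,-2,0,0,0,0,-10,0,0,0,0,-20,0]
}}

```text
t: 4.27
position: [635.3, 264.0, 23.3]
ee_rot: [-0.312, -3.125, 0.001]
ft_force: [-0.3, -1.1, -0.5]
opening: 22.8
gripper_force: 39.7
```

{"op": "play_rows", "data": {
  "moves": [0,0,0,-16,0,0,0,0,-32,0,0,0,0,-48,0,0,0,0,-60,0,0,0,0,-60,0]
}}

```text
t: 4.68
position: [636.8, 264.6, 87.0]
ee_rot: [0.311, 3.122, 0.003]
ft_force: [-0.5, 0.5, -0.1]
opening: 23.2
gripper_force: 39.7
```

```bash
python3 - <<'E'
from plan import *
capture("top");m=near("slat1","top",(227,177),40)
print(yaw0(calibration("top"),m,83+6) if m is not None else 0)
print(get_state()["position"],get_state()["opening"])
x,y=onstand(-38,0)
plan((x,y,80,1.738),(x,y,28,1.738))
E
```

```text
0
[635.67705504 264.17583481  83.48736258] 22.753468592576994
from [635.677 264.176  83.487   2.943]
[15.0, -102.0, 1.0, np.float64(0.4)] -> [600.83 167.15  82.49   2.54]
[-26.0, -99.5, 1.0, np.float64(0.4)] -> [566.23  70.3   81.49   2.14]
[-62.5, -81.5, 1.5, np.float64(0.4)] -> [531.54 -26.37  79.99   1.74]
[0.0, 0.0, 52.0, np.float64(0.0)] -> [531.54 -26.37  27.99   1.74]
```

{"op": "play_rows", "data": {
  "moves": [0,3,-20,0,0.08,0,6,-40,0,0.16,0,9,-61,1,0.24,0,12,-82,1,0.32,0,15,-102,1,0.4]
}}

```text
t: 5.2
position: [599.7, 166.1, 80.9]
ee_rot: [-0.932, -2.998, 0.002]
ft_force: [0.3, -0.2, -0.2]
opening: 22.9
gripper_force: 39.7
```

{"op": "play_rows", "data": {
  "moves": [0,-5,-20,0,0.08,0,-10,-40,0,0.16,0,-15,-60,1,0.24,0,-20,-80,1,0.32,0,-26,-99.5,1,0.4]
}}

```text
t: 5.62
position: [565.1, 69.4, 80.1]
ee_rot: [-1.509, -2.753, 0.002]
ft_force: [1.2, -0.7, -0.4]
opening: 22.9
gripper_force: 39.7
```

{"op": "play_rows", "data": {
  "moves": [0,-15,-20,0,0.1,0,-32,-42,1,0.2,0,-50,-64,1,0.3,0,-60,-78,1.5,0.38,0,-62.5,-81.5,1.5,0.4]
}}

```text
t: 6.03
position: [530.1, -28.5, 78.7]
ee_rot: [-2.029, -2.396, 0.002]
ft_force: [0.3, -0.7, -0.3]
opening: 22.8
gripper_force: 39.7
```

{"op": "play_rows", "data": {
  "moves": [0,0,0,5,0,0,0,0,15,0,0,0,0,28,0,0,0,0,35,0,0,0,0,35,0]
}}

```text
t: 6.45
position: [530.6, -25.3, 42.4]
ee_rot: [-2.018, -2.404, 0.003]
ft_force: [1.0, -0.2, -0.6]
opening: 22.7
gripper_force: 39.7
```

```bash
python3 - <<'E'
from plan import *
im=capture("top");cv2.imwrite("pics/a2.png",cv2.resize(im[120:280,240:440],None,fx=3,fy=3));im=capture("side")
x,y=onstand(-38,0)
cs=calibration("side")
for n in("slat1",):
  for d in silhouettes(n,"side"): print(round(d["confidence"],2),np.round(d["point"]))
m=near("slat1","side",proj(cs,np.array([[x,y,51]]))[0],30)
if m is not None: print(fit([box(140,24,42,60)],{"side":m},[x,y,1.738]))
plan((x,y,28,1.738))
E
```

```text
0.98 [347. 405.]
0.94 [257. 218.]
0.88 [336. 286.]
0.77 [248. 280.]
0.77 [203. 198.]
0.7 [176. 230.]
0.22 [439. 259.]
(array([536.22734226, -30.11376288,   1.57818057]), np.float64(0.8217659592628479))
from [531.838 -26.045  45.097   1.744]
[0.0, 0.0, 17.0, np.float64(0.01)] -> [531.84 -26.04  28.1    1.73]
```

View pics/a2.png

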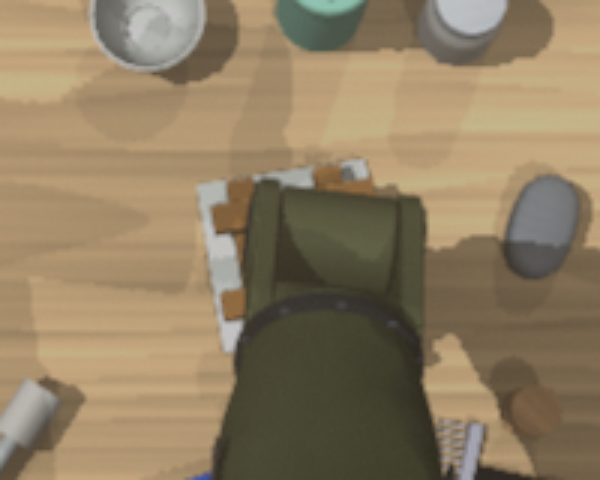

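The top crop shows the arm covering most of the stand, with the carried slat's end at about (235,300) in the crop, over the near part of the rails. I'll lower it, release and then check.

{"op": "play_rows", "data": {
  "moves": [0,0,0,6,0,0,0,0,11,0,0,0,0,15,0,0,0,0,17,0.01,0,0,0,17,0.01]
}}

```text
t: 7.07
position: [531.6, -26.4, 28.5]
ee_rot: [2.035, 2.393, -0.0]
ft_force: [-6.6, 0.8, 14.8]
opening: 23.1
gripper_force: 41.7
```

{"op": "play_rows", "data": {
  "moves": [0,0,0,0,0,0.42,0,0,0,0,0.42,0,0,0,0,0.42,0,0,0,0,0.42,0,0,0,0]
}}

```text
t: 7.48
position: [531.4, -26.4, 27.5]
ee_rot: [-2.034, -2.394, 0.0]
ft_force: [-0.2, -0.1, -0.4]
opening: 35.7
gripper_force: 0.0
```

{"op": "play_rows", "data": {
  "moves": [0.42,0,0,-8,0,0.42,0,0,-24,0,0.42,0,0,-50,0,0.42,0,0,-80,0,0.42,0,0,-110,0]
}}

```text
t: 7.9
position: [531.2, -26.3, 139.3]
ee_rot: [-2.034, -2.393, 0.001]
ft_force: [-0.2, 0.3, 0.6]
opening: 35.7
gripper_force: 0.0
```

```bash
python3 - <<'E'
from plan import *
plan((430.3,380,150,3.49),(430.3,380,60,3.49))
E
```

```text
from [531.196 -26.346 139.335   1.733]
[104.5, -8.5, -2.5, np.float64(-0.44)] -> [505.96  75.42 141.84   2.17]
[98.0, 36.5, -2.5, np.float64(-0.44)] -> [480.55 176.86 144.34   2.61]
[73.0, 75.0, -3.0, np.float64(-0.44)] -> [455.37 278.45 147.34   3.05]
[34.0, 99.0, -2.5, np.float64(-0.44)] -> [430.29 380.07 149.84   3.49]
[0.0, 0.0, 90.0, np.float64(0.0)] -> [430.29 380.07  59.84   3.49]
```

{"op": "play_rows", "data": {
  "moves": [0.5,21,-2,0,-0.09,0.6,42,-3,-1,-0.18,0.6,63,-5,-1,-0.26,0.6,84,-7,-2,-0.35,0.6,104.5,-8.5,-2.5,-0.44]
}}

```text
t: 8.32
position: [505.9, 76.3, 141.0]
ee_rot: [1.457, 2.783, 0.0]
ft_force: [0.0, 0.4, -0.4]
opening: 50.8
gripper_force: 0.0
```

{"op": "play_rows", "data": {
  "moves": [0.6,20,7,0,-0.09,0.6,39,15,-1,-0.18,0.6,59,22,-1,-0.26,0.6,78,29,-2,-0.35,0.6,98,36.5,-2.5,-0.44]
}}

```text
t: 8.73
position: [480.6, 177.7, 143.4]
ee_rot: [0.814, 3.034, 0.0]
ft_force: [0.5, -0.3, 0.5]
opening: 51.1
gripper_force: 0.0
```

{"op": "play_rows", "data": {
  "moves": [0.6,15,15,0,-0.09,0.6,29,30,-1,-0.18,0.6,44,45,-1,-0.26,0.6,58,60,-2,-0.35,0.6,73,75,-3,-0.44]
}}

```text
t: 9.15
position: [455.4, 279.4, 146.4]
ee_rot: [0.133, 3.138, 0.0]
ft_force: [0.5, -1.1, -0.1]
opening: 51.0
gripper_force: 0.0
```

{"op": "play_rows", "data": {
  "moves": [0.6,8,24,20,-0.1,0.6,17,49,45,-0.2,0.6,26,75,70,-0.3,0.6,32,93,85,-0.4,0.6,34,99,88,-0.44]
}}

```text
t: 9.57
position: [428.6, 381.6, 55.2]
ee_rot: [0.56, -3.088, 0.002]
ft_force: [-0.0, -0.8, 0.1]
opening: 51.3
gripper_force: 0.0
```

```bash
cat > m2.py <<'E'
from plan import *
import sys
for n in("top","side"): capture(n)
def both(names,parts,xyz,yaw,r=14):
    C={c:calibration(c) for c in("top","side")}; M={}
    for c in C:
        for nm in names:
            m=near(nm,c,proj(C[c],np.array([xyz]))[0],r)
            if m is not None: M[c]=m; break
    for c in M:
        p,e=fit(parts,{c:M[c]},[xyz[0],xyz[1],yaw]); 
        d=p[:2]-ST[:2]; cc,s=np.cos(ST[2]),np.sin(ST[2])
        print(c,np.round(p,3),"err",round(e,3),"stand:",np.round([cc*d[0]+s*d[1],-s*d[0]+cc*d[1],p[2]-ST[2]],3))
E
python3 - <<'E'
from m2 import *
for nm,x,y,z in(("low",-38,0,33),("laid",38,0,33)):
    X,Y=onstand(x,y); print(nm); both(["slat1","laid_slat"] if nm=="low" else ["laid_slat"],[box(140,24,24,42)],[X,Y,z],ST[2]+np.pi/2)
plan((430.3,380,5,3.49))
im=capture("side")[220:340,260:420]; cv2.imwrite("pics/a3.png",cv2.resize(im,None,fx=4,fy=4,interpolation=2))
E
```

```text
low
top [531.973 -26.904   1.735] err 0.071 stand: [-37.857  -0.62    1.568]
laid
top [607.983 -19.245   1.738] err 0.086 stand: [38.369 -5.702  1.571]
side [605.674 -14.824   1.731] err 0.13 stand: [36.827 -0.959  1.564]
from [431.201 379.59   58.718  -2.792]
[0.5, 0.5, 53.5, np.float64(0.0)] -> [430.56 379.89   5.22  -2.79]
```

View pics/a3.png

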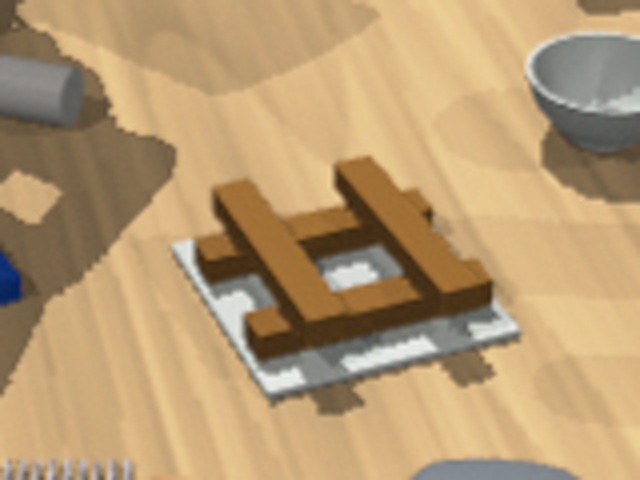

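The side crop shows both lower slats lying flat across the rails, the new one at about (275,255) and the laid one at about (410,230). Next I overlay the model outlines on both views to check the offsets.

```bash
cat > ov.py <<'E'
from plan import *
def overlay(cam,items,crop,k,out):
    r0,r1,c0,c1=crop; im=cv2.resize(capture(cam)[r0:r1,c0:c1],None,fx=k,fy=k,interpolation=cv2.INTER_CUBIC)
    for P,p,col in items:
        q=proj(calibration(cam),pose(P,p)); h=q[ConvexHull(q).vertices]
        cv2.polylines(im,[np.round((h+.5-[c0,r0])*k*16).astype(np.int32)],True,col,1,cv2.LINE_AA,4)
    return im
E
python3 - <<'E'
from ov import *
L=box(140,24,24,42)
X=onstand(-38,0);Y=onstand(38,0);a=ST[2]+np.pi/2
it=[(STAND[0],ST,(0,0,255)),(L,[*X,a],(0,255,0)),(L,[*Y,a],(255,0,0))]
A=overlay("top",it,(165,245,295,380),4.5,0);B=overlay("side",it,(250,325,295,395),4.2,0)
h=max(A.shape[0],B.shape[0]);f=lambda I:cv2.copyMakeBorder(I,0,h-I.shape[0],0,0,0)
cv2.imwrite("pics/a4.png",np.hstack([f(A),f(B)]));print(A.shape,B.shape)
E
```

```text
(360, 382, 3) (315, 420, 3)
```

View pics/a4.png

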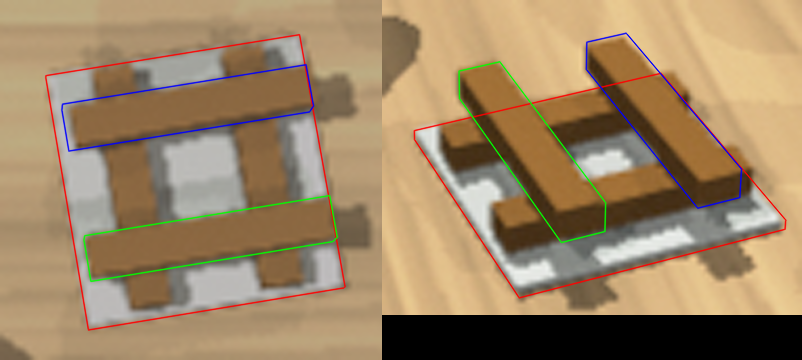

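{"op": "play_rows", "data": {
  "moves": [0.6,0,0,16,0,0.6,0,0,32,0,0.6,0,0,46,0,0.6,0,0,53,0,0.6,0,0,53,0]
}}

```text
t: 10.48
position: [430.1, 379.4, 3.5]
ee_rot: [0.548, -3.091, 0.002]
ft_force: [-0.4, -0.3, -0.2]
opening: 51.3
gripper_force: 0.0
```

{"op": "play_rows", "data": {
  "moves": [0.6,0,0,0,0,0,0,0,0,0,0,0,0,0,0,0,0,0,0,0,0,0,0,0,0]
}}

```text
t: 10.9
position: [431.1, 380.4, 5.9]
ee_rot: [-0.549, 3.092, 0.001]
ft_force: [-0.4, -0.5, 6.1]
opening: 23.0
gripper_force: 40.3
```

{"op": "play_rows", "data": {
  "moves": [0,0,0,0,0,0,0,0,-5,0,0,0,0,-20,0,0,0,0,-40,0,0,0,0,-60,0]
}}

```text
t: 11.32
position: [430.3, 379.9, 65.6]
ee_rot: [0.549, -3.093, 0.001]
ft_force: [0.7, 0.2, 0.0]
opening: 23.0
gripper_force: 39.5
```

The overlay shows both lower slats matching their outlines to within about 1 px (roughly 2 mm), in the top view and in the side view. That is good enough to go on, and slat B is now gripped.

```bash
python3 - <<'E'
from plan import *
capture("top");print(cur())
x,y=onstand(0,38)
plan((x,y,110,3.309),(x,y,70,3.309),(x,y,47.5,3.309))
E
```

```text
[np.float64(431.8370410975135), np.float64(381.07306963713586), np.float64(69.9343995102734), np.float64(-2.7903422193944825)]
from [431.837 381.073  69.934  -2.79 ]
[0.5, -129.0, -13.5, np.float64(0.06)] -> [475.75 259.78  83.43  -2.85]
[-7.0, -128.5, -13.5, np.float64(0.06)] -> [519.36 138.7   96.93  -2.91]
[-14.5, -128.0, -13.0, np.float64(0.06)] -> [562.81  17.43 109.93  -2.97]
[0.0, 0.0, 40.0, np.float64(0.0)] -> [562.81  17.43  69.93  -2.97]
[0.0, 0.0, 22.5, np.float64(0.0)] -> [562.81  17.43  47.43  -2.97]
```

{"op": "play_rows", "data": {
  "moves": [0,0,-26,-3,0.01,0,0,-52,-6,0.02,0,0,-78,-9,0.04,0,0,-104,-12,0.05,0,0.5,-129,-15,0.06]
}}

```text
t: 11.78
position: [474.8, 257.6, 80.3]
ee_rot: [-0.455, 3.108, 0.0]
ft_force: [0.2, -0.3, -0.8]
opening: 22.8
gripper_force: 39.5
```

{"op": "play_rows", "data": {
  "moves": [0,-1,-26,-3,0.01,0,-3,-52,-6,0.02,0,-4,-78,-9,0.04,0,-6,-104,-12,0.05,0,-7,-128.5,-15,0.06]
}}

```text
t: 12.2
position: [518.5, 136.3, 95.3]
ee_rot: [-0.361, 3.12, -0.0]
ft_force: [-0.3, 0.3, -0.9]
opening: 22.8
gripper_force: 39.5
```

{"op": "play_rows", "data": {
  "moves": [0,-3,-32,-3,0.02,0,-8,-68,-7,0.03,0,-12,-104,-10,0.05,0,-14,-124,-13,0.06,0,-14.5,-128,-13,0.06]
}}

```text
t: 12.62
position: [562.5, 13.3, 108.6]
ee_rot: [-0.263, 3.129, -0.001]
ft_force: [-0.1, 0.2, -0.7]
opening: 22.8
gripper_force: 39.5
```

{"op": "play_rows", "data": {
  "moves": [0,0,0,10,0,0,0,0,22,0,0,0,0,34,0,0,0,0,38,0,0,0,0,38,0]
}}

```text
t: 13.03
position: [560.5, 17.3, 67.8]
ee_rot: [0.27, -3.127, -0.001]
ft_force: [0.2, 0.9, -0.6]
opening: 22.9
gripper_force: 39.5
```

```bash
python3 - <<'E'
from plan import *
capture("top");capture("side");capture("side")
x,y=onstand(0,38)
plan((x,y,47.5,3.309))
E
```

```text
from [561.687  16.811  70.021  -2.97 ]
[-1.5, 0.5, 22.5, np.float64(0.0)] -> [563.08  17.56  47.52  -2.97]
```

{"op": "play_rows", "data": {
  "moves": [0,-1,0,8,0,0,-1.5,0.5,15,0,0,-1.5,0.5,20,0,0,-1.5,0.5,22.5,0,0,-1.5,0.5,22.5,0]
}}

```text
t: 13.6
position: [562.9, 17.2, 47.8]
ee_rot: [0.269, -3.13, -0.0]
ft_force: [-7.8, 0.6, 13.9]
opening: 22.8
gripper_force: 41.2
```

{"op": "play_rows", "data": {
  "moves": [0,0,0,0.5,0,0.42,0,0,0,0,0.42,0,0,0,0,0.42,0,0,0,0,0.42,0,0,0,0]
}}

```text
t: 14.02
position: [562.8, 17.1, 46.9]
ee_rot: [0.269, -3.13, -0.0]
ft_force: [-0.2, -0.1, -0.4]
opening: 35.9
gripper_force: 0.0
```

{"op": "play_rows", "data": {
  "moves": [0.42,0,0,-8,0,0.42,0,0,-24,0,0.42,0,0,-50,0,0.42,0,0,-70,0,0.42,0,0,-80,0]
}}

```text
t: 14.43
position: [563.8, 17.1, 130.3]
ee_rot: [-0.268, 3.127, -0.001]
ft_force: [0.8, -0.2, 0.3]
opening: 36.0
gripper_force: 0.0
```

```bash
python3 - <<'E'
from plan import *
capture("top");capture("side")
plan((485.3,-350,130,2.755),(None,None,60,2.755))
E
```

```text
from [563.673  17.136 129.027  -2.97 ]
[70.0, -174.0, -0.5, np.float64(0.28)] -> [ 524.35 -166.25  129.53   -3.25]
[19.0, -187.0, -0.5, np.float64(0.28)] -> [ 485.16 -350.08  130.03   -3.53]
[0.0, 0.0, 70.0, np.float64(-0.0)] -> [ 485.16 -350.08   60.03   -3.53]
```

{"op": "play_rows", "data": {
  "moves": [0.5,14,-35,0,0.06,0.6,28,-70,0,0.11,0.6,42,-104,0,0.17,0.6,56,-139,0,0.22,0.6,70,-174,-0.5,0.28]
}}

```text
t: 14.95
position: [522.4, -167.6, 126.3]
ee_rot: [-0.174, -3.135, -0.001]
ft_force: [-0.3, -0.2, 1.0]
opening: 51.6
gripper_force: 0.0
```

{"op": "play_rows", "data": {
  "moves": [0.6,4,-38,0,0.06,0.6,8,-76,0,0.12,0.6,12,-116,0,0.18,0.6,16,-152,0,0.24,0.6,19,-187,0,0.28]
}}

```text
t: 15.37
position: [483.1, -351.7, 126.1]
ee_rot: [-0.612, -3.079, -0.002]
ft_force: [1.0, 0.3, 0.6]
opening: 51.3
gripper_force: 0.0
```

{"op": "play_rows", "data": {
  "moves": [0.6,0,0,12,0,0.6,0,0,32,0,0.6,0,0,52,0,0.6,0,0,66,0,0.6,0,0,70,0]
}}

```text
t: 15.78
position: [483.0, -348.8, 53.8]
ee_rot: [-0.606, -3.078, -0.004]
ft_force: [0.8, -0.1, -0.2]
opening: 51.2
gripper_force: 0.0
```

```bash
python3 - <<'E'
from ov import *
from m2 import both
plan((485.3,-350,5.5,2.755))
X=onstand(0,38)
T=box(140,24,42,60);L=box(140,24,24,42)
both(["slat1","laid_slat"],[T],[*X,51],ST[2])
a=ST[2]+np.pi/2
it=[(STAND[0],ST,(0,0,255)),(L,[*onstand(-38,0),a],(0,255,0)),(T,[*X,ST[2]],(255,0,0))]
A=overlay("top",it,(165,245,295,380),4.5,0);B=overlay("side",it,(250,325,295,395),4.2,0)
h=max(A.shape[0],B.shape[0]);f=lambda I:cv2.copyMakeBorder(I,0,h-I.shape[0],0,0,0)
cv2.imwrite("pics/a5.png",np.hstack([f(A),f(B)][:800]))
E
```

```text
from [ 483.883 -349.397   56.211    2.753]
[-1.5, 0.0, 50.5, np.float64(-0.0)] -> [ 485.27 -349.97    5.71    2.75]
top [5.63773e+02 1.57090e+01 1.76000e-01] err 0.07 stand: [5.8500e-01 3.6114e+01 9.0000e-03]
```

View pics/a5.png

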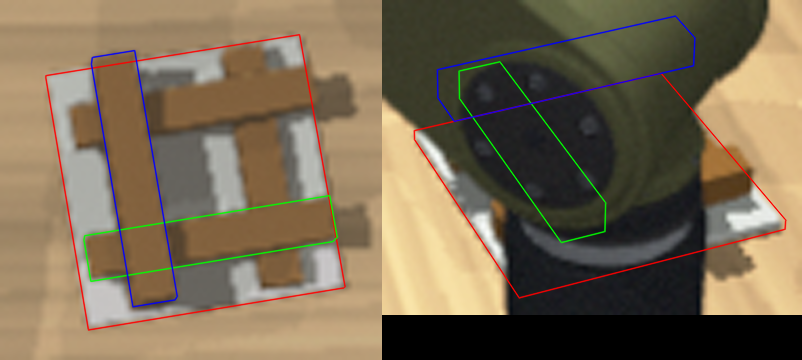

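The top crop shows the upper-left slat inside its target outline to within about 1 px. The arm hides the stand in the side view. Next is slat C.

{"op": "play_rows", "data": {
  "moves": [0.6,-1,0,14,0,0.6,-1.5,0,30,0,0.6,-1.5,0,43,0,0.6,-1.5,0,50,0,0.6,-1.5,0,50.5,0]
}}

```text
t: 16.55
position: [485.1, -350.0, 5.3]
ee_rot: [-0.606, -3.08, -0.002]
ft_force: [0.1, 1.0, -0.3]
opening: 51.1
gripper_force: 0.0
```

{"op": "play_rows", "data": {
  "moves": [0.6,0,0,0,0,0,0,0,0,0,0,0,0,0,0,0,0,0,0,0,0,0,0,0,0]
}}

```text
t: 16.97
position: [486.2, -351.0, 8.2]
ee_rot: [0.607, 3.081, -0.001]
ft_force: [0.4, -0.4, 5.3]
opening: 22.9
gripper_force: 40.0
```

{"op": "play_rows", "data": {
  "moves": [0,0,0,0,0,0,0,0,-8,0,0,0,0,-28,0,0,0,0,-56,0,0,0,0,-90,0]
}}

```text
t: 17.38
position: [485.0, -350.0, 97.4]
ee_rot: [-0.606, -3.08, -0.002]
ft_force: [0.9, -0.4, -0.9]
opening: 23.0
gripper_force: 39.4
```

```bash
python3 - <<'E'
from plan import *
for i in range(4):capture("top")
x,y=onstand(0,-38)
plan((x,y,105,3.309),(x,y,70,3.309),(x,y,47.5,3.309))
E
```

```text
from [ 485.987 -350.777   98.333    2.753]
[14.0, 152.5, -3.5, np.float64(-0.28)] -> [ 530.84 -204.35  101.83    3.03]
[-28.5, 151.0, -3.0, np.float64(-0.28)] -> [575.57 -57.34 104.83   3.31]
[0.0, 0.0, 35.0, np.float64(0.0)] -> [575.57 -57.34  69.83   3.31]
[0.0, 0.0, 22.5, np.float64(0.0)] -> [575.57 -57.34  47.33   3.31]
```

{"op": "play_rows", "data": {
  "moves": [0,3,30,-1,-0.06,0,6,61,-1,-0.11,0,8,92,-2,-0.17,0,11,122,-3,-0.22,0,14,152.5,-3.5,-0.28]
}}

```text
t: 18.0
position: [530.3, -202.6, 99.6]
ee_rot: [-0.167, -3.135, -0.001]
ft_force: [-1.1, -0.6, -1.0]
opening: 22.8
gripper_force: 39.5
```

{"op": "play_rows", "data": {
  "moves": [0,-7,38,-1,-0.07,0,-15,80,-2,-0.15,0,-24,122,-3,-0.23,0,-27,146,-3,-0.27,0,-28.5,151,-3,-0.28]
}}

```text
t: 18.42
position: [575.4, -53.0, 102.5]
ee_rot: [0.278, -3.127, -0.002]
ft_force: [-0.5, -0.0, -1.1]
opening: 22.4
gripper_force: 39.4
```

{"op": "play_rows", "data": {
  "moves": [0,0,0,8,0,0,0,0,20,0,0,0,0,29,0,0,0,0,35,0,0,0,0,35,0]
}}

```text
t: 18.83
position: [574.2, -58.1, 66.5]
ee_rot: [0.265, -3.127, -0.001]
ft_force: [0.3, -0.3, -0.7]
opening: 22.6
gripper_force: 39.4
```

```bash
python3 - <<'E'
from plan import *
for i in range(6):capture("top")
x,y=onstand(0,-38)
plan((x,y,49.5,3.309))
E
```

```text
from [575.624 -57.398  69.279  -2.971]
[0.0, 0.0, 20.0, np.float64(0.0)] -> [575.62 -57.4   49.28  -2.97]
```

{"op": "play_rows", "data": {
  "moves": [0,0,0,8,0,0,0,0,14,0,0,0,0,18,0,0,0,0,20,0,0,0,0,20,0]
}}

```text
t: 19.55
position: [575.2, -57.1, 50.1]
ee_rot: [0.269, -3.129, 0.0]
ft_force: [-14.1, 1.5, 23.7]
opening: 23.0
gripper_force: 42.2
```

{"op": "play_rows", "data": {
  "moves": [0,0,0,0,0,0.38,0,0,0,0,0.38,0,0,0,0,0.38,0,0,0,0,0.38,0,0,0,0]
}}

```text
t: 19.97
position: [575.3, -57.2, 48.4]
ee_rot: [0.269, -3.13, -0.0]
ft_force: [-0.1, -0.5, -0.2]
opening: 32.0
gripper_force: 0.0
```

{"op": "play_rows", "data": {
  "moves": [0.38,0,0,-8,0,0.38,0,0,-24,0,0.38,0,0,-50,0,0.38,0,0,-70,0,0.38,0,0,-80,0]
}}

```text
t: 20.38
position: [576.3, -57.3, 131.9]
ee_rot: [-0.268, 3.127, -0.001]
ft_force: [-0.4, -0.9, 0.4]
opening: 32.1
gripper_force: 0.0
```

```bash
python3 - <<'E'
from plan import *
for i in range(4):capture("top")
plan((593,-232.8,110,2.875),(593,-232.8,60,2.875))
E
```

```text
from [575.017 -57.139 127.881  -2.97 ]
[12.0, -176.0, 18.0, np.float64(0.44)] -> [ 593.17 -232.61  109.88   -3.41]
[0.0, 0.0, 50.0, np.float64(-0.0)] -> [ 593.17 -232.61   59.88   -3.41]
```

{"op": "play_rows", "data": {
  "moves": [0.5,2,-35,3,0.09,0.7,5,-72,7,0.18,0.9,8,-112,11,0.28,1,11,-156,15,0.39,1,12,-176,18,0.44]
}}

```text
t: 21.0
position: [592.6, -236.3, 108.6]
ee_rot: [-0.434, -3.109, -0.0]
ft_force: [-0.3, -1.0, 1.1]
opening: 85.3
gripper_force: 0.0
```

{"op": "play_rows", "data": {
  "moves": [1,0,0,8,0,1,0,0,20,0,1,0,0,33,0,1,0,0,42,0,1,0,0,44,0]
}}

```text
t: 21.42
position: [592.6, -231.1, 63.9]
ee_rot: [-0.418, -3.11, -0.002]
ft_force: [0.4, 0.3, 0.2]
opening: 85.8
gripper_force: 0.0
```

```bash
python3 - <<'E'
from ov import *
from m2 import both
for i in range(4):capture("top")
plan((593,-232.8,8,2.875));print(get_state()["opening"])
X=onstand(0,38);Y=onstand(0,-38)
T=box(140,24,42,60);L=box(140,24,24,42)
both(["slat1","laid_slat"],[T],[*X,51],ST[2]);both(["slat1","laid_slat"],[T],[*Y,51],ST[2])
it=[(STAND[0],ST,(0,0,255)),(T,[*Y,ST[2]],(0,255,0)),(T,[*X,ST[2]],(255,0,0))]
A=overlay("top",it,(165,245,295,380),4.5,0);B=overlay("side",it,(240,325,295,395),4.2,0)
h=max(A.shape[0],B.shape[0]);f=lambda I:cv2.copyMakeBorder(I,0,h-I.shape[0],0,0,0)
cv2.imwrite("pics/a6.png",np.hstack([f(A),f(B)])[:,:800])
E
```

```text
from [ 593.924 -232.555   67.561    2.873]
[1.0, -0.5, 59.5, np.float64(-0.0)] -> [ 592.83 -232.77    8.06    2.87]
85.40741648310168
top [5.62609e+02 1.60590e+01 1.66000e-01] err 0.082 stand: [-5.0500e-01  3.6653e+01 -1.0000e-03]
side [5.60411e+02 1.79750e+01 1.80000e-01] err 0.07 stand: [-2.3540e+00  3.8908e+01  1.3000e-02]
top [ 5.76096e+02 -5.87250e+01  1.64000e-01] err 0.113 stand: [ 3.6300e-01 -3.9333e+01 -3.0000e-03]
side [ 5.72716e+02 -5.67550e+01  1.73000e-01] err 0.223 stand: [-2.6420e+00 -3.6828e+01  6.0000e-03]
```

View pics/a6.png

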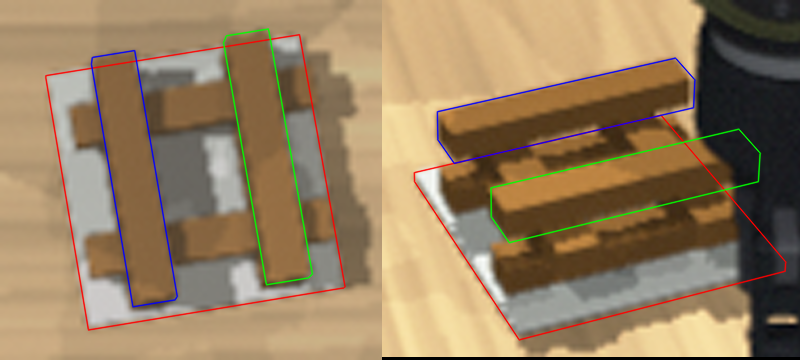

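The overlay shows the top pair lying on its target outlines in the top view, and in the side view apart from a constant calibration bias. Now the brush.

{"op": "play_rows", "data": {
  "moves": [1,1,-0.5,16,0,1,1,-0.5,34,0,1,1,-0.5,50,0,1,1,-0.5,62,0,1,1,-0.5,65,0]
}}

```text
t: 22.43
position: [591.6, -232.5, -0.4]
ee_rot: [-0.421, -3.11, -0.001]
ft_force: [0.3, 0.4, -0.2]
opening: 85.4
gripper_force: 0.0
```

{"op": "play_rows", "data": {
  "moves": [1,0,0,0,0,0,0,0,0,0,0,0,0,0,0,0,0,0,0,0,0,0,0,0,0]
}}

```text
t: 22.85
position: [593.1, -233.2, 3.3]
ee_rot: [0.421, 3.111, -0.001]
ft_force: [-2.1, 0.9, 6.7]
opening: 55.9
gripper_force: 43.0
```

```bash
python3 - <<'E'
from plan import *
for i in range(4):capture("top")
s=get_state();print(s["opening"],s["gripper_force"],s["ft_force"],cur())
from m2 import both
both(["pebble_brush"],PEB,[593,-232.8,15],2.875)
E
```

```text
55.0051957058834 42.97465753275901 [-1.12814223  0.22275155  7.23946641] [np.float64(593.0972797720665), np.float64(-233.15771738421356), np.float64(3.2526918955780166), np.float64(2.8728524205300836)]
side [ 591.438 -231.959    2.837] err 0.644 stand: [ -13.305 -212.706    2.67 ]
```

{"op": "play_rows", "data": {
  "moves": [0,0,0,-6,0,0,0,0,-22,0,0,0,0,-50,0,0,0,0,-85,0,0,0,0,-120,0],
  "grip_force": 45
}}

```text
t: 23.67
position: [592.1, -232.7, 123.4]
ee_rot: [-0.421, -3.112, -0.0]
ft_force: [0.6, 0.5, -0.0]
opening: 55.2
gripper_force: 48.0
```

```bash
python3 - <<'E'
from plan import *
for i in range(5):capture("top")
print(get_state()["opening"])
x,y=onstand(0,0)
plan((x,y,110,1.738),(x,y,80,1.738))
E
```

```text
55.053757486091705
from [ 592.134 -232.729  121.476    2.873]
[39.5, 99.5, 5.5, np.float64(0.57)] -> [ 580.47 -126.31  115.98    2.3 ]
[86.5, 62.5, 6.0, np.float64(0.56)] -> [569.15 -20.2  109.98   1.74]
[0.0, 0.0, 30.0, np.float64(0.0)] -> [569.15 -20.2   79.98   1.74]
```

{"op": "play_rows", "data": {
  "moves": [0,8,20,1,0.11,0,16,40,2,0.22,0,24,60,3,0.33,0,32,80,4,0.45,0,39.5,99.5,5.5,0.57]
}}

```text
t: 24.33
position: [579.9, -125.3, 114.7]
ee_rot: [-1.287, -2.863, 0.001]
ft_force: [0.3, 0.0, -0.9]
opening: 55.3
gripper_force: 48.0
```

{"op": "play_rows", "data": {
  "moves": [0,17,12,1,0.11,0,35,25,2,0.22,0,52,37,3,0.33,0,70,50,5,0.45,0,86.5,62.5,6,0.56]
}}

```text
t: 24.75
position: [568.4, -19.1, 108.6]
ee_rot: [-2.028, -2.396, 0.003]
ft_force: [0.7, -0.6, -0.9]
opening: 55.4
gripper_force: 48.0
```

{"op": "play_rows", "data": {
  "moves": [0,0,0,4,0,0,0,0,12,0,0,0,0,22,0,0,0,0,28,0,0,0,0,30,0]
}}

```text
t: 25.17
position: [568.7, -21.1, 78.2]
ee_rot: [-2.021, -2.402, 0.003]
ft_force: [-0.6, 0.1, -0.9]
opening: 55.4
gripper_force: 48.0
```

```bash
python3 - <<'E'
from plan import *
for i in range(7):capture("side")
print(get_state()["opening"])
x,y=onstand(0,0)
both_=__import__("m2").both
both_(["pebble_brush"],[PEB[0]+[0,0,77]],[x,y,92],1.738,30)
plan((x,y,63,1.738))
E
```

```text
55.37370740590851
side [572.503 -18.051   1.49 ] err 0.182 stand: [3.581 1.373 1.323]
from [569.536 -20.344  80.461   1.743]
[0.5, -0.5, 17.5, np.float64(0.0)] -> [568.96 -19.94  62.96   1.74]
```

{"op": "play_rows", "data": {
  "moves": [0,0,0,6,0,0,0,0,11,0,0,0.5,0,15,0,0,0.5,0,17,0,0,0.5,-0.5,17,0]
}}

```text
t: 26.13
position: [568.9, -19.8, 63.3]
ee_rot: [-2.022, -2.404, -0.0]
ft_force: [1.4, 0.9, 2.1]
opening: 55.5
gripper_force: 48.3
```

```bash
python3 - <<'E'
from plan import *
for i in range(4):capture("side")
print(cur(),get_state()["ft_force"])
E
```

```text
[np.float64(568.9555813307957), np.float64(-19.817502967185142), np.float64(63.291672102365375), np.float64(1.7429271390827392)] [-1.53927869  1.47217223  3.58807597]
```

Light contact. I'll release and clear away.

{"op": "play_rows", "data": {
  "moves": [0,0,0,0,0,0.85,0,0,0,0,0.85,0,0,0,0,0.85,0,0,0,0,0.85,0,0,0,0]
}}

```text
t: 26.75
position: [568.8, -20.0, 63.1]
ee_rot: [-2.022, -2.404, 0.0]
ft_force: [-0.4, 0.7, -0.1]
opening: 72.5
gripper_force: 0.0
```

{"op": "play_rows", "data": {
  "moves": [0.85,0,0,-8,0,0.85,0,0,-24,0,0.85,0,0,-50,0,0.85,0,0,-85,0,0.85,0,0,-120,0]
}}

```text
t: 27.17
position: [568.4, -19.9, 184.9]
ee_rot: [-2.022, -2.403, 0.001]
ft_force: [0.3, 0.8, 0.9]
opening: 72.3
gripper_force: 0.0
```

{"op": "play_rows", "data": {
  "moves": [0.85,35,0,-2,0,0.85,70,0,-4,0,0.85,108,0,-6,0,0.85,140,0,-8,0,0.85,170,0,-10,0]
}}

```text
t: 27.58
position: [539.2, 149.3, 194.2]
ee_rot: [2.022, 2.404, 0.001]
ft_force: [0.9, -0.7, 0.5]
opening: 72.6
gripper_force: 0.0
```

{"op": "play_rows", "data": {
  "moves": [0.85,40,0,0,0,0.85,80,0,0,0,0.85,115,0,0,0,0.85,140,0,0,0,0.85,150,0,0,0]
}}

```text
t: 28.0
position: [513.1, 298.4, 193.8]
ee_rot: [-2.019, -2.407, -0.001]
ft_force: [-0.6, 0.9, 0.7]
opening: 72.6
gripper_force: 0.0
```

```bash
python3 - <<'E'
from ov import *
from m2 import both
for i in range(3):capture("side")
X=onstand(0,38);Y=onstand(0,-38);O=onstand(0,0);a=ST[2]+np.pi/2
T=box(140,24,42,60)
both(["pebble_brush"],[PEB[0]+[0,0,60]],[*O,77],a,20)
it=[(STAND[0],ST,(0,0,255)),(T,[*Y,ST[2]],(0,255,0)),(T,[*X,ST[2]],(255,0,0)),(PEB[0]+[0,0,60],[*O,a],(0,255,255))]
A=overlay("top",it,(165,245,295,380),4.5,0);B=overlay("side",it,(240,325,295,395),4.2,0)
h=max(A.shape[0],B.shape[0]);f=lambda I:cv2.copyMakeBorder(I,0,h-I.shape[0],0,0,0)
cv2.imwrite("pics/a7.png",np.hstack([f(A),f(B)])[:,:800])
E
```

```text
top [570.    -21.146   1.717] err 0.05 stand: [ 0.598 -1.263  1.55 ]
side [567.354 -16.673   1.755] err 0.06 stand: [-1.267  3.587  1.588]
```

View pics/a7.png

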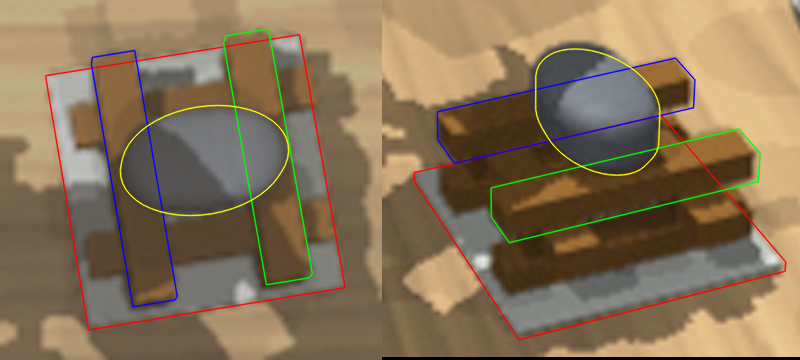

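The brush lies flat and centred across both top slats in the top view, and the side view agrees to within the known bias. I'm handing in.

```bash
python3 -c "
from bench import *
print(sign_off())"
```

```text
the job is handed in; nothing more can be done
None
```

The drying rack is finished and handed in at about 28 s of robot time: the mirror slat, the two crosswise slats and the brush were laid in order, each within about 2 mm of its target by my overlays, and I saw nothing else moved.

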